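Angle the chopstick box past the toothpick post into its bay

ROBOT

A 6-joint arm with a two-finger parallel gripper is mounted at the origin on the work surface. World frame = base frame: x ahead of the robot, y to its left, z up, the work surface at z = 0. Lengths are in mm, angles in rad, forces in N, time in s.
With the tool pointing down it reaches from about 375 to 900 mm from the base axis. Payload 3.1 kg.
Tool frame: the origin (TCP) lies between the finger pads; the fingertips stand 25 mm ahead of it and the grasp point (between the pads) lies 6 mm ahead of it (tips_ahead is the distance from the TCP to the fingertips, in mm); z points along the fingers, x is the direction in which the jaws open and shut, and the axes are right-handed (so a half turn about z gives the same grasp; the last joint's range is limited). The gripper opens to 85 mm and grips with 20 to 120 N. Pads are 22 mm wide; open, the fingers measure 114 mm over their backs; the gripper's body (76 mm by 85 mm) begins 54 mm behind the grasp point. The pads swing forward as they close: fully open they stand 13 mm farther back than shut.
Start: joints at [0.956, 0.527, 1.433, -0, 1.181, -0.178], TCP at [264.359, 566.314, 256.31] pointing down, gripper open.
Joint ranges: [-3.08, 3.08], [-0.75, 2.2], [0.22, 2.44], [-1.43, 4.57], [0, 2.65], [-2.85, 2.85]. Speed limits (rad/s): [2.79, 2.79, 3.14, 3.14, 3.14, 3.14].

INTERFACE

Orientations are given as a 3x3 rotation matrix whose columns are the frame's x, y, z axes.
In Python, from station import * gives the robot as it stands. Calls block until the motion is done:
- move_ptp(position, orientation): joint-space move of the TCP to a pose.
- move_linear(position, v=150, rotation=None, stop_force=None): straight line of the TCP; rotation=None keeps the orientation; v is the mean speed in mm/s. With stop_force (N) it stops when the force on the tool has changed by that much, and returns True; else False.
- goto_joints(angles): joint-space move.
- set_gripper(opening): finger opening in mm; the grip force is fixed at half the most; returns when the fingers have stopped.
- wait(seconds).
- ik(position, orientation): joint angles nearest the present ones, or None.
- sense(): the state.
- grab_frame(name): name is "side" or "top"; returns a dict with "image" (384x512x3 uint8, red, green, blue), "K" (3x3 intrinsics, pixels), "R" (3x3) and "t" (3): a world point X has camera coordinates R X + t. Camera axes: x right, y down, z forward; pixel columns grow to the right and rows downward; lengths in mm; the calibration is good to about 2 mm. A picture is of the moment at which its call begins. There is no depth.
A pose or a line that the arm cannot do raises MotionError and nothing moves.
- finish_job(): hands the job in, once; it reports no verdict.
The state is a dict: "clock": time; "joints": joint angles; "joint_velocities": joint speeds; "joint_efforts": joint torques, N m; "position": TCP position; "ee_rot": TCP orientation; "contact_force": force on the tool from outside, world axes, zero at the start; "ft_torque": the same for the moment, N m; "width": finger opening in mm.
Only numpy, scipy, OpenCV 4.12 (cv2) and the standard library are available. Lean on these libraries where they do the work, as an engineer would, in place of code of your own. Each camera call takes 0.05 s, during which the arm holds its last target.

TASK

Put the long wooden chopstick box away in the low dark-wood bay on the counter by pushing it with the fingertips: angle one end in behind the steel toothpick post, then push the other end in, until the box lies inside the bay flat against its back rail. Only push it: never lift or tip it or take it between the fingers. Leave the sauce bottle, the yellow mug and the spice jar where they stand.

Things in the scene. Friction and masses are not known exactly. Their poses are not given: they have to be found in the camera images.
- chopstick_box: The loose long box of light wood with a brown lid, closed, 240 mm long, 44 mm wide, 36 mm high, about 0.35 kg (varies), sliding flat on the counter (friction varies, a few newtons move it). Origin: centre of its underside. Its y axis runs along its length (to the robot's left), x across it (away from the robot), z up. At the start it lies in front of the bay's mouth, roughly parallel to it.
- box_left (a point): Centre of the box's left end face (120 mm along the box's +y), 18 mm up
- box_right (a point): Centre of the box's right end face (120 mm along the box's -y), 18 mm up
- bay: The fixed parking bay: three low dark-wood rails, 12 mm thick and 30 mm high, straight on the counter without a floor, open towards the robot. Origin: centre of the inner area, on the counter. x points into the bay (away from the robot), y along it to the left. Inside it measures 320 mm along y (from -160 to 160) and 72 mm along x: mouth at x = -36 mm, inner face of the back rail at x = +36 mm. The box parked against the back rail has its centre at x = +14 mm.
- post: The fixed round steel toothpick holder, 28 mm in diameter, 69 mm high with the picks, bolted down just outside the bay's mouth (its centre 55 mm on the robot's side of the bay's origin), 80 to 90 mm to the left or to the right of the bay's middle: the gap from it to the farther side rail is shorter than the box; between it and the back rail there are 77 mm. Origin: centre of its foot; axes as those of the bay.
- cap: Flush dark steel disc, 28 mm in diameter, that covers the unused mounting on the other side of the mouth. It is flat and things slide over it freely. Origin: its centre.
- sauce_bottle: Bystander: loose dark sauce bottle with a red cap, 62 mm in diameter, 132 mm high. Origin: centre of its underside.
- yellow_mug: Bystander: loose yellow cup without a handle, 76 mm in diameter, 75 mm high. Origin: centre of its underside.
- spice_jar: Bystander: loose amber jar with a green cap, 52 mm in diameter, 85 mm high. Origin: centre of its underside. The three bystanders stand one beyond each end of the bay and one behind its back rail, in any order.

How it is judged (in metres and radians):
On the way:
1. the box end on the post's side is in behind the post while the other end is still outside the mouth (((y of post in the frame of bay above 0 m and y of box_left in the frame of post above -0.012 m and x of box_left in the frame of bay above -0.03 m and x of box_right in the frame of bay below -0.03 m) or (y of post in the frame of bay below 0 m and y of box_right in the frame of post below 0.012 m and x of box_right in the frame of bay above -0.03 m and x of box_left in the frame of bay below -0.03 m))), for 0.05 s.
At the end, for the whole second after the job is handed in: The box lies at rest flat on the counter inside the bay, between the side rails, along the back rail: its middle within 8 mm of touching the rail, parallel to it within 0.06 rad (x of chopstick_box in the frame of bay between 0.006 and 0.024 m and y of chopstick_box in the frame of bay between -0.045 and 0.045 m and angle between the y axis of chopstick_box and the y axis of bay, either way round below 0.06 rad and height (world z) of chopstick_box below 0.005 m and angle between chopstick_box's own z axis and vertical below 0.05 rad and linear speed of chopstick_box below 0.01 m/s).
It fails at once if the box is lifted (height (world z) of chopstick_box above 0.015 m).
It fails at once if the box is tipped (angle between chopstick_box's own z axis and vertical above 0.2 rad).
It fails at once if the box is taken between the fingers (the point between the finger pads is inside the box) (x of the grasp point in the frame of chopstick_box between -0.015 and 0.015 m and y of the grasp point in the frame of chopstick_box between -0.112 and 0.112 m and z of the grasp point in the frame of chopstick_box below 0.03 m).
It fails at once if the sauce bottle, mug or jar is moved (more than 15 mm) or tipped (distance of any of sauce_bottle, yellow_mug, spice_jar from where it was at the start of the episode above 0.015 m or angle between any of sauce_bottle, yellow_mug, spice_jar's own z axis and vertical above 0.2 rad).
It also fails if it takes over 72 s, if anything falls off the work surface, if the arm or the gripper's body presses on something with over 40 N, if the wrist force passes 120 N, or if a joint passes its speed limit or range.

## Working session

There is one attempt and no reset: what is moved stays moved. The work goes in short steps, each a Python script; the robot and the scene stay as the last script left them, time stands still between calls to the robot, and variables do not carry over. Pictures are saved under pics/ and viewed, and the job is handed in when it is done.

```bash
mkdir -p pics; ls
python3 - <<'E'
from station import *
import cv2, numpy as np
for n in("side","top"):
    f=grab_frame(n); cv2.imwrite(f"pics/{n}0.png",f["image"][:,:,::-1])
    np.savez(f"{n}0.npz",**f)
    print(n,f["K"].tolist(),np.round(-f["R"].T@f["t"],0),f["R"].round(2).tolist())
s=sense();print(s["clock"],s["position"],s["ee_rot"],s["width"])
E
```

```text
pics
side [[349.61077738131445, 0.0, 258.2897101009256], [0.0, 349.61077738131445, 193.9598045065726], [0.0, 0.0, 1.0]] [ 547. -620.  564.] [[0.99, -0.15, -0.01], [-0.1, -0.62, -0.77], [0.11, 0.77, -0.63]]
top [[346.945268129928, 0.0, 258.27498788374163], [0.0, 346.945268129928, 190.79544991362468], [0.0, 0.0, 1.0]] [527.   1. 713.] [[-0.02, -1.0, -0.01], [-0.99, 0.02, -0.15], [0.15, 0.01, -0.99]]
0.1 [264.01901311 565.84323531 255.43946282] [[ 4.23016412e-01  9.06121350e-01 -1.10189197e-03]
 [ 9.06120034e-01 -4.23017718e-01 -1.57907443e-03]
 [-1.89695288e-03 -3.30471994e-04 -9.99998146e-01]] 84.95602430409436
```

View pics/top0.png

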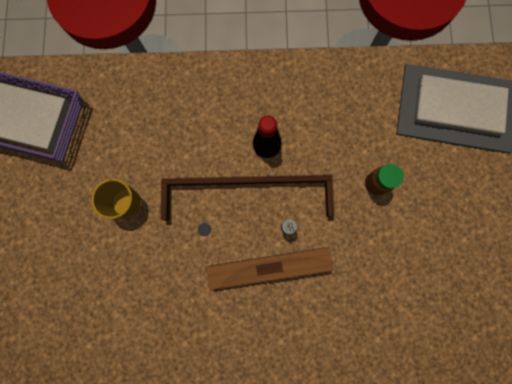

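View pics/side0.png

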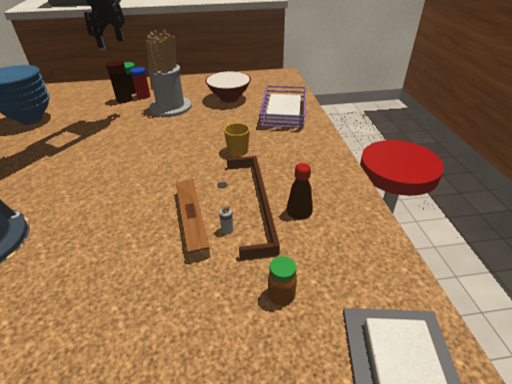

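The top view shows the bay rails spanning columns 162–333 and rows 177–222. The post is at (289,227), so it is on the right (−y) side, and the cap is at (204,229). The box lies at about (208–332, 250–290). Next I'll measure these.

```bash
cat > h.py <<'E'
import numpy as np, cv2
def ray(f,uv,z):
    d=f["R"].T@np.linalg.inv(f["K"])@np.array([uv[0],uv[1],1.]); c=-f["R"].T@f["t"]
    return (c+d*(z-c[2])/d[2])
def proj(f,X):
    p=f["K"]@(f["R"]@np.asarray(X,float)+f["t"]); return p[:2]/p[2]
def hsv(f): return cv2.cvtColor(np.ascontiguousarray(f["image"]),cv2.COLOR_RGB2HSV)
E
python3 - <<'E'
from h import *
f=dict(np.load("top0.npz"))
im=f["image"][165:300,150:345]
cv2.imwrite("pics/zoom_top0.png",cv2.resize(im[:,:,::-1],None,fx=4,fy=4,interpolation=cv2.INTER_CUBIC))
h=hsv(f)
for p in[(270,250),(220,275),(300,262),(270,269),(250,180),(330,200),(240,210),(250,300),(289,227),(204,229),(240,184)]:
    print(p,h[p[1],p[0]],f["image"][p[1],p[0]])
E
```

```text
(270, 250) [ 15 139 128] [128  93  58]
(220, 275) [ 14 169 113] [113  72  38]
(300, 262) [ 13 168 112] [112  71  38]
(270, 269) [ 11 171  67] [67 39 22]
(250, 180) [ 11 163  64] [64 38 23]
(330, 200) [ 11 177  65] [65 37 20]
(240, 210) [ 15 142 120] [120  87  53]
(250, 300) [ 15 141 134] [134  98  60]
(289, 227) [ 17  76 108] [108  94  76]
(204, 229) [20 14 56] [56 55 53]
(240, 184) [ 14 167  32] [32 21 11]
```

View pics/zoom_top0.png

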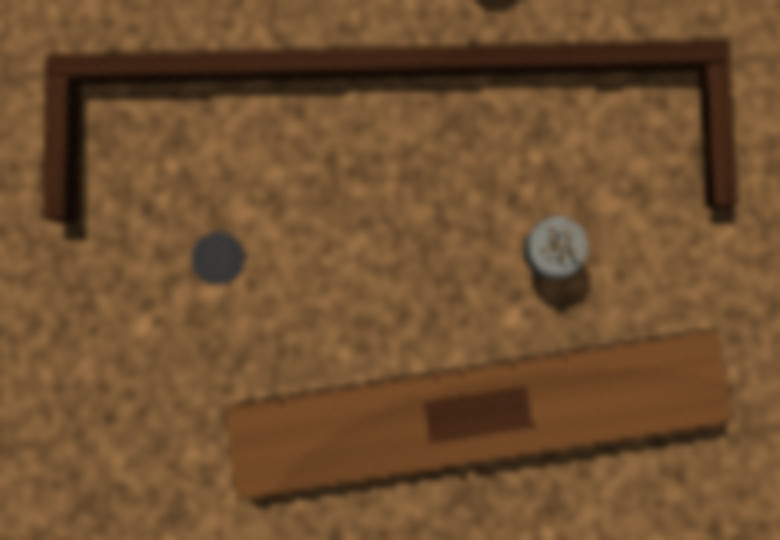

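Run:
```python
from h import *
f=dict(np.load("top0.npz"))
Z=lambda p,z: ray(f,((p[0]+.5)/4+150-.5,(p[1]+.5)/4+165-.5),z)[:2]
box=[Z(p,36) for p in[(229,409),(717,328),(728,424),(245,500)]]
print("box",np.round(box,1)); print([round(np.linalg.norm(box[i]-box[(i+1)%4]),1) for i in range(4)])
c=np.mean(box,0); d=(box[0]-box[1])+(box[3]-box[2]); print("c",c,"yaw",np.arctan2(-d[0],d[1]))
R={k:Z(p,30) for k,p in dict(obl=(49,57),obr=(728,43),ibl=(72,77),ibr=(705,64),ifl=(67,219),ifr=(712,206),ofl=(43,216),ofr=(735,204)).items()}
for k in R:print(k,R[k].round(1))
print("outer len",np.linalg.norm(R['obl']-R['obr']),"inner",np.linalg.norm(R['ibl']-R['ibr']),np.linalg.norm(R['ifl']-R['ifr']),np.linalg.norm(R['ifl']-R['ibl']),np.linalg.norm(R['ifr']-R['ibr']))
d=R['obl']-R['obr']+R['ibl']-R['ibr'];yaw=np.arctan2(-d[0],d[1]);
ex=np.array([np.cos(yaw),np.sin(yaw)]);ey=np.array([-ex[1],ex[0]])
o=(R['ibl']+R['ibr']+R['ifl']+R['ifr'])/4
ob=(R['obl']+R['obr'])/2-48*ex
print("bay",o,ob,"yaw",yaw)
post=Z((557,246),65); cap=Z((218,257),0)
for n,p in(("post",post),("cap",cap)): print(n,p,(p-ob)@ex,(p-ob)@ey)
h=hsv(f)
# bystanders
print("jar green cap",ray(f,(390,177),85)[:2],"mug",ray(f,(113,199),75)[:2] ,"bottle",ray(f,(268,124),132)[:2])
s=dict(np.load("side0.npz"))
for X in ([*ob,0],[*post,69],[*cap,0],[*box[0],36],[*box[1],36],[*box[2],36],[*R['obl'],30],[*R['obr'],30],[*R['ofr'],30]): print(proj(s,X).round(1))
i=s["image"][140:280,150:330];cv2.imwrite("pics/zoom_side0.png",cv2.resize(i[:,:,::-1],None,fx=4,fy=4,interpolation=cv2.INTER_CUBIC))
```

```text
box [[ 483.   109.6]
 [ 516.  -125.4]
 [ 470.9 -128.3]
 [ 440.6  102. ]]
[np.float64(237.3), np.float64(45.3), np.float64(232.3), np.float64(43.1)]
c [477.63136078 -10.51640106] yaw 0.13517204411337547
obl [657.8 201. ]
obr [ 656.3 -139.4]
ibl [647.3 189.2]
ibr [ 645.9 -127.4]
ifl [576.2 190.6]
ifr [ 575.1 -127.2]
ofl [578.  202.5]
ofr [ 575.8 -138.5]
outer len 340.4079993004424 inner 316.64762348408 317.7999064306611 71.07646003028877 70.83646807170537
bay [611.14467094  31.31229268] [609.0405763  31.0054811] yaw -0.004292590928209124
post [555.78104844 -47.84947877] -52.92054612832281 -79.08285403031263
cap [557.09058929 120.96201668] -52.33565381215248 89.73270743670277
jar green cap [ 640.17405017 -234.57833581] mug [613.31969367 278.58831387] bottle [730.87737434 -12.79700073]
[246.1 203.7]
[225.  205.7]
[222.5 183.8]
[192.5 178.1]
[209.5 244.8]
[187.  248.5]
[255.6 154.5]
[278.7 243.8]
[239.7 248.1]
```

View pics/zoom_side0.png

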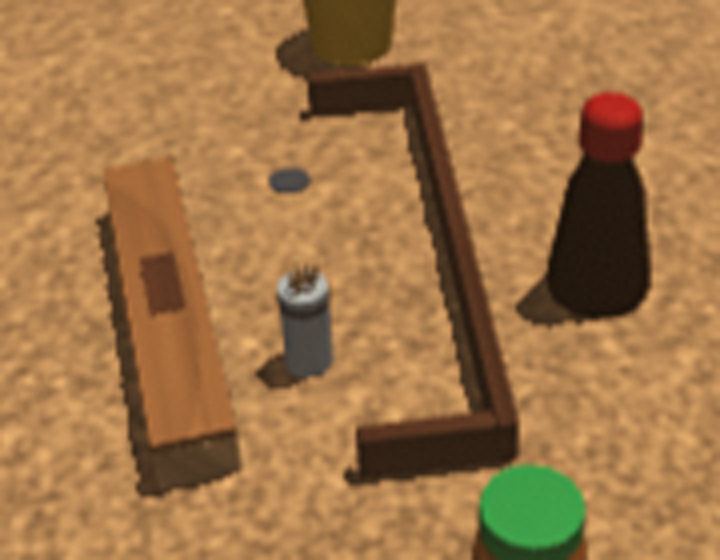

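```bash
cat >> h.py <<'E'
B=np.array([609.5,31.]); P=np.array([555.5,-49.])
def findbox(f):
    h=hsv(f); h=cv2.medianBlur(h,5)
    m=((h[:,:,0]<=15)&(h[:,:,1]>155)&(h[:,:,2]>85)).astype(np.uint8)
    m=cv2.morphologyEx(m,cv2.MORPH_CLOSE,np.ones((13,13),np.uint8)); m=cv2.morphologyEx(m,cv2.MORPH_OPEN,np.ones((7,7),np.uint8))
    best=None
    for c in cv2.findContours(m,cv2.RETR_EXTERNAL,cv2.CHAIN_APPROX_NONE)[0]:
        w=np.array([ray(f,p,36)[:2] for p in c[:,0,:]],np.float32)
        if not(330<w[:,0].mean()<700 and abs(w[:,1].mean())<330): continue
        (cx,cy),(a,b),_=r=cv2.minAreaRect(w); 
        if best is None or a*b>best[0]: best=(a*b,r)
    if best is None: return None
    r=best[1]; p=cv2.boxPoints(r); e=[p[1]-p[0],p[2]-p[1]]; d=max(e,key=np.linalg.norm)
    if d[1]<0:d=-d
    return np.array(r[0]),np.arctan2(-d[0],d[1]),sorted(r[1])
def Rz(a): c,s=np.cos(a),np.sin(a); return np.array([[c,s,0],[s,-c,0],[0,0,-1.]])
E
python3 - <<'E'
from h import *
f=dict(np.load("top0.npz"));print(findbox(f))
from station import *
print(P-B)
for a in (.135,.135+np.pi,.135+np.pi/2,.135-np.pi/2):
    for p in((495,-160,40),(450,60,40)): q=ik(p,Rz(a)); print(a,p,None if q is None else np.round(q,2))
E
```

```text
(array([478.58435059,  -9.35643768]), np.float32(0.12793922), [43.499874114990234, 238.74278259277344])
[-54. -80.]
0.135 (495, -160, 40) [-0.53  0.75  1.84 -0.    0.55 -0.66]
0.135 (450, 60, 40) [-0.11  0.72  2.01 -0.    0.41 -0.25]
3.276592653589793 (495, -160, 40) [-0.53  0.75  1.84 -0.    0.55  2.48]
3.276592653589793 (450, 60, 40) None
1.7057963267948966 (495, -160, 40) [-0.53  0.75  1.84 -0.    0.55 -2.23]
1.7057963267948966 (450, 60, 40) [-0.11  0.72  2.01 -0.    0.41 -1.82]
-1.4357963267948965 (495, -160, 40) [-0.53  0.75  1.84 -0.    0.55  0.91]
-1.4357963267948965 (450, 60, 40) [-0.11  0.72  2.01 -0.    0.41  1.32]
```

The box measures (478.5, −9.5) with yaw 0.13, and its size comes out at 43.5×238.7, which matches the given dimensions. Next I'll push its right end face to the left.

```bash
cat >> h.py <<'E'
def W(c,yaw,bx,by):
    ex=np.array([np.cos(yaw),np.sin(yaw)]);ey=np.array([-ex[1],ex[0]]); return c+bx*ex+by*ey
def look(name):
    from station import grab_frame,sense
    f=grab_frame("top"); cv2.imwrite(f"pics/{name}.png",f["image"][:,:,::-1]); r=findbox(f)
    c,y,s=r; n=W(c,y,0,120)-B; m=W(c,y,0,-120)-B
    print("box bay",(c-B).round(1),"yaw",round(float(y),3),"size",np.round(s,1),"left",n.round(1),"right",m.round(1),"clk",round(sense()["clock"],2)); return c,float(y)
E
python3 - <<'E'
from h import *
from station import *
c=np.array([478.5,-9.5]);y=.13
set_gripper(20)
p=W(c,y,0,-160)
move_ptp([*p,110],Rz(y)); move_linear([*p,36],v=100)
e=W(c,y,0,-133+130)
print(move_linear([*e,36],v=70,stop_force=25))
print(sense()["position"],sense()["contact_force"])
b=W(c,y,0,-30); move_linear([*b,36],v=100); move_linear([*b,130],v=150)
look("s1")
E
```

```text
False
[478.97624861 -12.57242216  36.00842926] [ 1.36853362 -1.20760483  0.56910181]
box bay [-151.4  108.2] yaw 0.133 size [ 45.  197.2] left [-167.3  227.1] right [-135.5  -10.8] clk 8.03
```

View pics/s1.png

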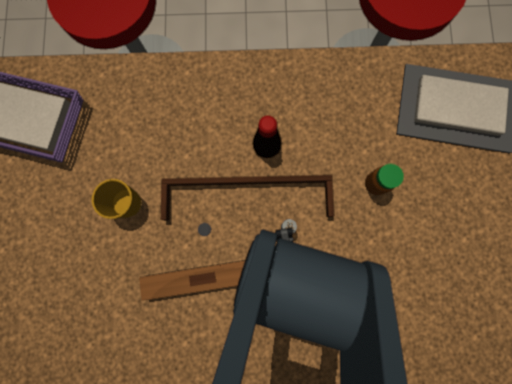

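The top picture shows the box with its left end at (141,287) and its right part hidden under the arm. Its centre in the bay frame is about (−149, 87) with yaw 0.13, as planned. Next I'll turn it by pushing near the right end of its front face.

Run:
```python
from h import *
from station import *
c=B+np.array([-148.6,87]);y=.133
a=y-np.pi/2+.2
set_gripper(0)
p=W(c,y,-60,-95)
move_ptp([*p,110],Rz(a)); move_linear([*p,36],v=100)
d=np.array([np.cos(y+.15),np.sin(y+.15)])
e=W(c,y,-33,-95)+55*d
print(move_linear([*e,36],v=70,stop_force=25))
b=e-40*d; move_linear([*b,36],v=100); move_linear([*b,130],v=150)
goto_joints([-1.0]+list(sense()["joints"][1:]))
look("s2")
```

```text
False
box bay [-124.4   98.9] yaw 0.481 size [ 44.1 239.3] left [-179.9  205.2] right [-68.8  -7.5] clk 14.58
```

View pics/s2.png

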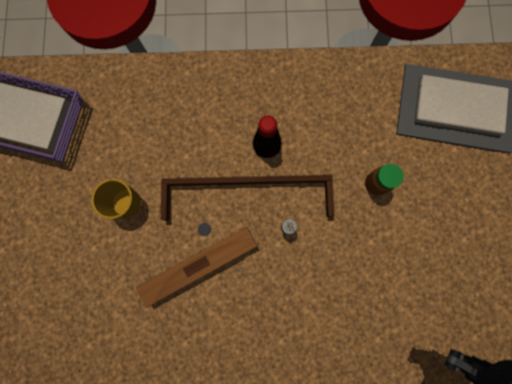

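The box is fully visible now, from (138,290) to (257,232), and its size matches. Next I'll push it sideways about 26 mm so it clears the post, then push its left end along its axis in behind the post.

Run:
```python
from h import *
from station import *
c=B+np.array([-124.4,98.9]);y=.481
set_gripper(85)
p=W(c,y,-62,0)
move_ptp([*p,110],Rz(y-np.pi/2)); move_linear([*p,32],v=100)
e=W(c,y,-7,0)
print(move_linear([*e,32],v=60,stop_force=25))
b=W(c,y,-45,0); move_linear([*b,32],v=100); move_linear([*b,130],v=150)
goto_joints([-1.0]+list(sense()["joints"][1:]))
c,y=look("s3")
```

```text
False
box bay [-98.9 112.3] yaw 0.485 size [ 43.5 239.6] left [-154.8  218.5] right [-42.9   6.2] clk 21.93
```

View pics/s3.png

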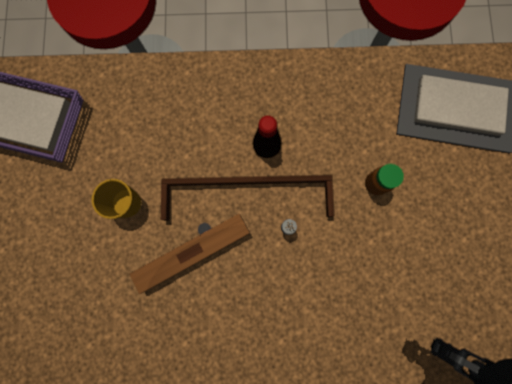

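Run:
```python
from h import *
from station import *
c=B+np.array([-98.9,112.3]);y=.485
set_gripper(20)
p=W(c,y,0,160)
move_ptp([*p,110],Rz(y)); move_linear([*p,36],v=100)
e=W(c,y,0,133-116)
print(move_linear([*e,36],v=70,stop_force=25))
print(sense()["position"])
b=W(c,y,0,50); move_linear([*b,36],v=100); move_linear([*b,130],v=150)
goto_joints([-1.0]+list(sense()["joints"][1:]))
c,y=look("s4")
```

```text
False
[502.57256876 158.38662272  35.97227731]
box bay [-45.2  12.5] yaw 0.475 size [ 45.2 238.9] left [-100.   119.3] right [  9.7 -94.2] clk 31.18
```

View pics/s4.png

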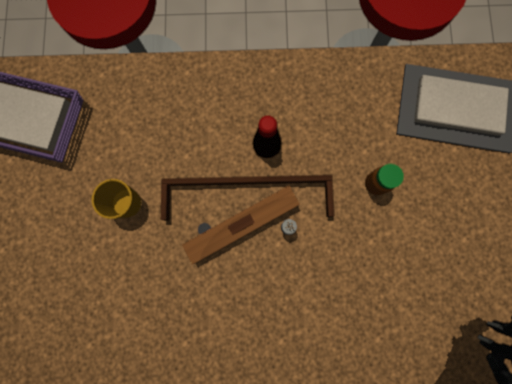

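The box's right end is in behind the post: box_right is at (+10, −94) in the bay frame and box_left is at x = −100. So the on-the-way condition is met, and the box clears the post at (289,227). Next I'll push the left end in.

Run:
```python
from h import *
from station import *
set_gripper(0)
p=B+np.array([-140,85])
a=-np.pi/2+.2
move_ptp([*p,110],Rz(a)); move_linear([*p,36],v=100)
e=B+np.array([-29,85])
print(move_linear([*e,36],v=70,stop_force=25))
print(sense()["position"]-[*B,0],sense()["contact_force"])
b=np.array(sense()["position"][:2])-[30,0]; move_linear([*b,36],v=100); move_linear([*b,130],v=150)
goto_joints([-1.0]+list(sense()["joints"][1:]))
c,y=look("s5")
```

```text
False
[-28.95619847  84.9265156   36.09961032] [-0.20677158  0.16584156 -0.36047347]
box bay [3.2 2.1] yaw -0.051 size [ 43.7 237.6] left [  9.3 121.9] right [  -2.9 -117.8] clk 39.17
```

View pics/s5.png

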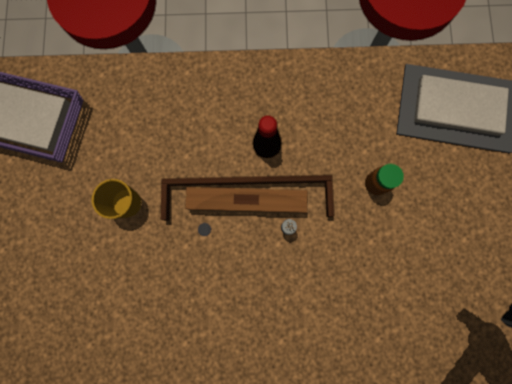

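The box lies inside the bay at columns 186–308, about 11 mm short of the rail and turned −0.05 rad. I'll finish with a flat two-finger push at the middle.

Run:
```python
from h import *
from station import *
set_gripper(85)
a=-np.pi/2-.004
p=B+np.array([-75,8])
move_ptp([*p,110],Rz(a)); move_linear([*p,32],v=100)
e=B+np.array([-10,8])
print(move_linear([*e,32],v=40,stop_force=20))
print(sense()["position"]-[*B,0],sense()["contact_force"])
b=np.array(sense()["position"][:2])-[45,0]; move_linear([*b,32],v=100); move_linear([*b,130],v=150)
goto_joints([-1.0]+list(sense()["joints"][1:]))
c,y=look("s6")
f=grab_frame("side"); i=f["image"][130:310,150:330];cv2.imwrite("pics/s6s.png",cv2.resize(i[:,:,::-1],None,fx=3,fy=3,interpolation=cv2.INTER_CUBIC))
f=grab_frame("top");i=f["image"][110:245,85:410]; cv2.imwrite("pics/s6z.png",cv2.resize(i[:,:,::-1],None,fx=2.4,fy=2.4,interpolation=cv2.INTER_CUBIC))
```

```text
True
[-19.04158402   8.42933684  30.97937009] [-0.29681495 -0.73482057  0.04187598]
box bay [16.5  2.2] yaw -0.008 size [ 43.3 239.6] left [ 17.5 122.2] right [  15.5 -117.8] clk 47.23
```

View pics/s6s.png

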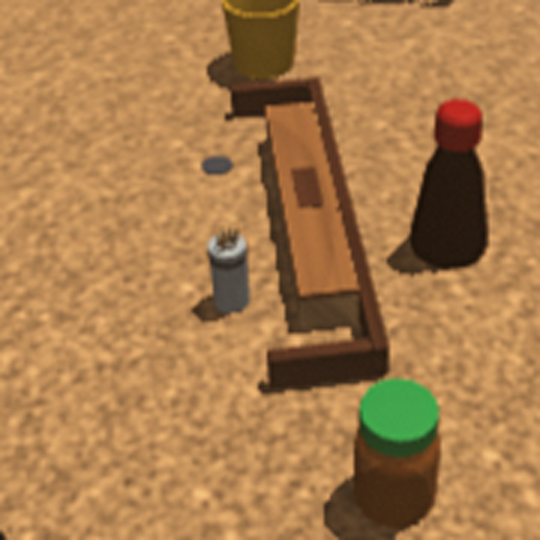

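View pics/s6z.png

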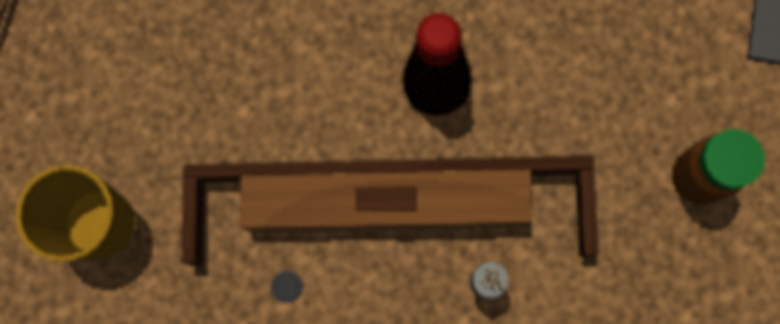

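The zoomed views show the box flat on the counter and touching the back rail along its whole length, at columns 240–532 of the zoomed top view. The post and the three bystanders stand where they did at the start. I'll hand the job in.

Run:
```python
from station import *
finish_job(); print(sense()["clock"])
```

```text
the job is handed in; nothing more can be done
the job is handed in; nothing more can be done
```

The chopstick box is parked in the bay, flat against the back rail, and the job is handed in. No verdict came back. I used fingertip pushes only:

1. Slid the box left by its right end face.
2. Turned it to about 0.48 rad.
3. Shifted it sideways to clear the post.
4. Pushed it endwise in behind the post.
5. Swung the left end in.
6. Pressed it flat against the rail with both fingers until the 20 N stop tripped.

**Halfway check:** the right end was at x = +10, y = −94 mm in the bay frame, behind the post. The left end was still outside the mouth at x = −100 mm.

**Final check:** the camera put the box centre at x = +16.5, y = +2 mm, with yaw −0.008 rad. The pictures show it level and touching the rail.
- **Disagreement:** x = +16.5 mm is 2.5 mm past the nominal contact value of +14 mm. The finger stop position agrees with +14 mm, so I put the difference down to calibration. Both values are inside the tolerance.
- **Bystanders:** the bottle, mug and jar looked unmoved by eye. I did not measure them again.
- **Time:** the last clock reading, shortly before handing in, was 47 s of the 72 s allowed.

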